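Fit the tile chute and start the shuffler

ROBOT

A 6-joint arm with a two-finger parallel gripper is mounted at the origin on the work surface. World frame = base frame: x ahead of the robot, y to its left, z up, the work surface at z = 0. Lengths are in m, angles in rad, forces in N, time in s.
With the tool pointing down it reaches from about 0.225 to 0.725 m from the base axis. Payload 3.1 kg.
Tool frame: the origin (TCP) lies at the very end of the fingers, on their centre line; the grasp point (between the pads) lies 19 mm behind it; z points along the fingers, y is the line along which they close (so a half turn about z gives the same grasp; the last joint's range is limited). The gripper opens to 85 mm and grips with 20 to 120 N. Pads are 22 mm wide; open, the fingers measure 114 mm over their backs; the gripper's body (76 mm by 85 mm) begins 54 mm behind the grasp point. The pads swing forward as they close: fully open they stand 13 mm farther back than shut.
Start: joints at [1.069, 0.048, 0.099, 1.622, 0, 1.443], TCP at [0.192, 0.489, 0.231] pointing down, gripper open.
Joint ranges: [-2.91, 2.91], [-0.99, 1.94], [-1.21, 1.42], [-2.12, 2.29], [-1.49, 1.47], [-3.14, 3.14]. Speed limits (rad/s): [2.79, 2.79, 3.14, 3.14, 3.14, 3.14].

INTERFACE

Orientations are given as a rotation vector (axis times angle).
In Python, from bench import robot gives the robot as it stands.
- The arm moves only by the tool send_rows, never from a script. Its argument "targets" is text: rows parted by semicolons, each of 7 numbers parted by spaces: the shift along the tool's x, y, z in cm, then the turn, a rotation vector about the tool's x, y, z in rad, then the finger opening in cm, from 0 to 8.54. In form: dx dy dz wx wy wz claw; .... A call has 1 to 5 rows; each row is the pose to reach, as a shift and turn from the pose commanded when the call began, along the tool's axes at that moment; what a row does not reach only later rows make up. A row lasts 1/12 s, in which the tool goes at most 41.7 mm and 7.16 degrees, less where a joint would pass 70% of its speed; a pose out of reach is approached as far as the arm can. A call with a gripper value outside its range is refused whole. The fingers move at their own pace and stop on an object; "newtons" is the grip in N (left out, the last holds). Time passes only in rows, so rows that repeat a pose let the fingers close. It gives the time, the measured TCP pose, the force, the opening and the grip force at its end, in the units of the state.
- robot.read_state(): the state, without advancing time (a new reading comes with each control period).
- robot.capture(name): name is "scene" or "top" or "wrist"; returns a dict with "frame" (420x560x3 uint8, blue, green, red), "mtx" (3x3 intrinsics, pixels), "extrinsics" (4x4, takes a point from camera to world coordinates); the wrist camera has in their place "tool_from_camera" (4x4, takes a point from camera to tool coordinates, whose origin is the TCP and whose axes are the flange's). Camera axes: x right, y down, z forward; pixel columns grow to the right and rows downward; lengths in m; the calibration is good to about 2 mm. A picture is of the moment at which its call begins: read the wrist's pose just before it. There is no depth.
- robot.job_done(): hands the job in; it is judged then, once.
The state is a dict: "t": time; "qpos": joint angles; "joint_vel": joint speeds; "joint_torque": joint torques, N m; "tool_pos": TCP position; "ee_rot": TCP orientation; "contact_force": force on the tool from outside, world axes, zero at the start; "moment": the same for the moment, N m; "gripper_width": finger opening in m; "grasp_force": force on a finger pad.
Only numpy, scipy, OpenCV 4.12 (cv2) and the standard library are available. Lean on these libraries where they do the work, as an engineer would, in place of code of your own. Each camera call takes 0.05 s, during which the arm holds its last target. There are 200 camera calls.

TASK

Push the rectangular tile chute onto the spigot in the side of the shuffler box until it is fully home against the box, resting flat on the table. Then, and only then, twist the winged spring-return start knob on top clockwise to its stop, hold it there for about a second, and let go so that it springs right back, leaving the chute fitted. Do not disturb the other things on the table.

Things in the scene. Friction and masses are not known exactly. Their poses are not given: they have to be found in the camera images.
- shuffler: The tile shuffler: a fixed off-white plastic box with a grey lid, 260 x 260 x 100 mm high. Origin: centre of its underside, on the table; z up. Its +y side face (130 mm from the origin) carries the spigot; the lid carries the winged start knob. A small toggle switch, not needed, stands at (100, 95) mm on the lid, 25 mm tall.
- spigot_tip (a point): Centre of the free end of the grey rectangular spigot, which juts 50 mm from the box along the shuffler's +y at x = -30 mm; axes as the shuffler's. The spigot is 44 mm wide, its underside 6.5 mm and top 42.5 mm above the table; stepped narrower at the nose (41 mm wide from 30 mm out, 36 x 28 mm from 38 mm out).
- chute_home (a point): The point on the table where the chute's origin lies when the chute is fully home: 200 mm along the shuffler's +y from its origin, at x = -30 mm; axes as the shuffler's.
- knob_axis (a point): On the lid (100 mm above the table), on the start knob's vertical axis, at (-20, -30) mm from the shuffler's origin; axes as the shuffler's. Black knob on an 80 mm disc 6 mm high: round hub 52 mm across with a straight wing 116 mm long, 16 mm wide centred on it, wing underside 18 mm and top 48 mm above the lid. At rest the wing lies along the shuffler's x axis.
- start_knob (a joint): Angle of the start knob, rad: 0 at rest, growing clockwise seen from above, stop at 1.2. A spring returns it to 0; at the stop it needs about 0.16 N m (about 4 N at 42 mm from the axis).
- chute: The tile chute: a loose grey plastic rectangular tube, 58 mm wide (x), 140 mm long (y), 50 mm high, 4 mm walls, open at both ends, with an 18 mm wide slot along the middle of its top; inside 50 mm wide and 42 mm high, inner floor 4 mm up. Lies flat on the table, slot up; both ends are alike. Origin: centre of its underside. About 0.16 kg.
- tile0: Bystander: a mahjong tile lying face down, 40 x 30 x 22 mm; origin at the centre of its underside.
- tile1: Bystander: a mahjong tile lying face down, 40 x 30 x 22 mm; origin at the centre of its underside.
- tile2: Bystander: a mahjong tile lying face down, 40 x 30 x 22 mm; origin at the centre of its underside.
- die0: Bystander: an amber acrylic die, 22 mm; origin at the centre of its underside.
- die1: Bystander: an amber acrylic die, 22 mm; origin at the centre of its underside.
- coaster: Bystander: a round steel coaster, 96 mm across, 5 mm thick, under the mug; origin at the centre of its underside.
- mug: Bystander: a white mug, 76 mm across, 85 mm tall, standing on the coaster; origin at the centre of its underside.
There are look-alikes about, which are no part of the job. Several things have the shape of the chute; the one meant has the colours described above.

How it is judged:
By the outcome, as a careful person would: the job done as asked, in the order asked, and still so for the second after the job is handed in, with the robot touching nothing.
It also fails if it takes over 58 s, if anything falls off the work surface, if the arm or the gripper's body presses on something with over 40 N, if the wrist force passes 120 N, or if a joint passes its speed limit or range.

## Working session

There is one attempt and no reset: what is moved stays moved. The work goes in short steps, Python scripts to look and compute and a tool call to move; the robot and the scene stay as the last step left them, time stands still between calls to the robot, and variables do not carry over. Pictures are saved under pics/ and viewed, at most 13 in all, crops included, and the job is handed in when it is done.

Besides the shell and the picture viewer there is one more tool, called after "Call:" as a command line: name --argument value ..., lists and objects as JSON in quotes. send_rows: Moves the arm, as the interface text tells. Its arguments: {"type":"object","properties":{"targets":{"type":"string"},"newtons":{"type":"number"}},"required":["targets"]}

```bash
mkdir -p pics; python3 - <<'E'
from bench import robot
import cv2,pickle
s=robot.read_state();print(s['t'],s['tool_pos'],s['ee_rot'],s['gripper_width'])
for n in('scene','top'):
    c=robot.capture(n);cv2.imwrite(f'pics/{n}0.png',c['frame']);pickle.dump(c,open(n+'.pkl','wb'));print(c['mtx'],c['extrinsics'])
E
```

```text
0.0 [0.1914137  0.48820445 0.23011335] [-0.58363886 -3.08611395  0.00351305] 0.08534286831331238
[[523.40672135   0.         276.5736363 ]
 [  0.         523.40672135 213.74605354]
 [  0.           0.           1.        ]] [[-0.81052724  0.44815547 -0.37709715  0.9605354 ]
 [ 0.58554534  0.63485892 -0.50407421  0.72213026]
 [ 0.01349987 -0.62937336 -0.7769858   1.00829552]
 [ 0.          0.          0.          1.        ]]
[[396.99628626   0.         275.02134955]
 [  0.         396.99628626 204.858864  ]
 [  0.           0.           1.        ]] [[-0.02616058 -0.99773219  0.06201693  0.43936454]
 [-0.99921813  0.02425903 -0.03121905  0.11995754]
 [ 0.02964378 -0.06278515 -0.99758672  1.13098952]
 [ 0.          0.          0.          1.        ]]
```

View pics/top0.png

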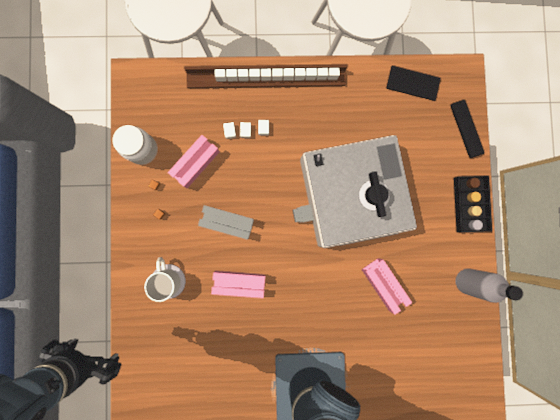

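View pics/scene0.png

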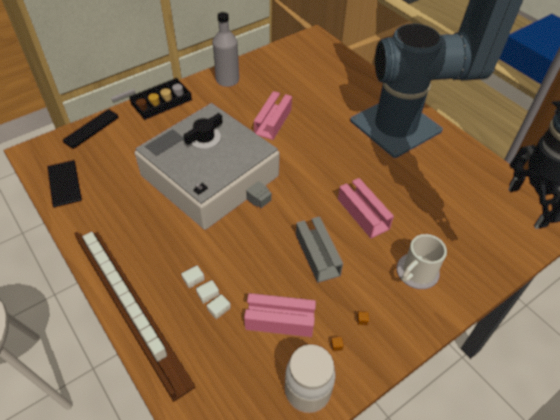

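The top view shows four chute shapes: grey at (227,222) and pink at (193,162), (238,285) and (387,286). The grey one fits the description. I'll confirm it in an enlarged crop, which also gives corners for measuring. The spigot is at (304,214) and the knob at (376,195).

```bash
python3 - <<'E'
import cv2
a=cv2.imread('pics/top0.png')[125:255,190:425]
b=cv2.resize(a,None,fx=3.4,fy=3.4,interpolation=cv2.INTER_CUBIC);cv2.imwrite('pics/crop1.png',b)
a=cv2.imread('pics/scene0.png')[95:285,130:350]
cv2.imwrite('pics/crop2.png',cv2.resize(a,None,fx=3,fy=3,interpolation=cv2.INTER_CUBIC))
E
```

```text
(no output)
```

View pics/crop1.png

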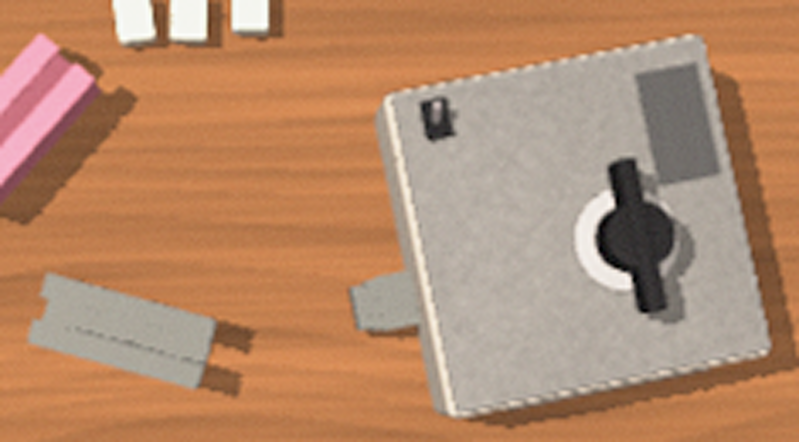

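View pics/crop2.png

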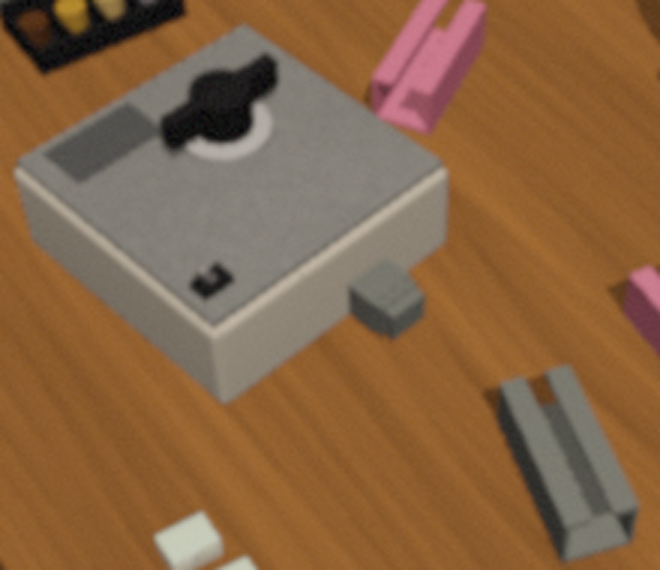

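The crops confirm it: the grey slotted tube is the chute and its colour matches the spigot. I'll fit the poses of box and chute from the corners in both views.

```bash
cat > h.py <<'E'
import numpy as np,pickle,cv2
from scipy.optimize import least_squares
from scipy.spatial.transform import Rotation as R
C={n:pickle.load(open(n+'.pkl','rb')) for n in('scene','top')}
def proj(c,P):
    E=np.linalg.inv(c['extrinsics']);p=np.atleast_2d(P)@E[:3,:3].T+E[:3,3]
    q=p@c['mtx'].T;return q[:,:2]/q[:,2:]
def W(p,L):
    L=np.atleast_2d(np.array(L,float));c,s=np.cos(p[2]),np.sin(p[2])
    return np.c_[p[0]+c*L[:,0]-s*L[:,1],p[1]+s*L[:,0]+c*L[:,1],L[:,2]]
def top(u):return (np.array(u)+.5)/3.4-.5+[190,125]
def sc(u):return (np.array(u)+.5)/3-.5+[130,95]
def fit(L,t,s,p0):
    f=lambda p:np.r_[(proj(C['top'],W(p,L))-top(t)).ravel()*1.3,(proj(C['scene'],W(p,L))-sc(s)).ravel()]
    r=least_squares(f,p0);return r.x,r.fun.round(1)
E
cat > fit.py <<'E'
from h import *
b=.13
L=[(b,b,.1),(b,-b,.1),(-b,-b,.1),(-b,b,.1)]
S,e=fit(L,[(388,95),(701,37),(770,353),(447,417)],[(215,330),(15,170),(243,25),(446,172)],[.5,-.1,.1])
print('S',S,e)
a,l=.029,.07
L=[(a,-l,.05),(-a,-l,.05),(a,l,.05),(-a,l,.05)]
Cc,e=fit(L,[(215,320),(197,388),(47,273),(30,342)],[(500,385),(568,365),(567,560),(632,508)],[.4,.3,0])
print('C',Cc,e)
np.save('S.npy',S);np.save('C.npy',Cc)
for n,l in dict(tip=(-.03,.18,.0245),home=(-.03,.2,0),knob=(-.02,-.03,.1)).items():print(n,W(S,l))
K=W(S,[(-.02,-.03,.148),(.038,-.03,.148),(-.078,-.03,.148)]);print((proj(C['top'],K)-[190,125])*3.4)
E
python3 fit.py
```

```text
S [ 0.53793486 -0.13419899  0.16646936] [-3.6 -2.5  1.2 -3.7  1.7  0.6 -0.7  1.1 -0.1  0.9 -1.7 -3.1  2.  -2.
  3.3 -3. ]
C [ 0.46690115  0.22398653 -0.2969566 ] [ -0.6  -1.9  -1.3  -1.1  -1.   -1.9  -2.3  -1.5  -0.2  -0.2   0.3   0.4
  -0.3 -10.2   2.7   0.1]
tip [[0.4785233  0.03834163 0.0245    ]]
home [[0.47520927 0.05806515 0.        ]]
knob [[ 0.52318238 -0.1670983   0.1       ]]
[[635.75282378 232.34131706]
 [619.61320497 155.60129009]
 [651.99815581 309.58398506]]
```

```bash
cat >> h.py <<'E'
def delta(x,y,z,Y,cur=None):
    """tool-frame shift (cm) and turn to TCP x,y,z pointing down, tool y at world angle Y (deg)"""
    from bench import robot
    s=robot.read_state();R0=R.from_rotvec(s['ee_rot']);Y=np.radians(Y)
    yv=np.array([np.cos(Y),np.sin(Y),0]);zv=np.array([0,0,-1.])
    R1=R.from_matrix(np.c_[np.cross(yv,zv),yv,zv])
    d=R0.inv().apply(np.array([x,y,z])-s['tool_pos'])*100
    print('t %.2f'%s['t'],s['tool_pos'].round(4),'Ynow',np.degrees(np.arctan2(*R0.as_matrix()[[1,0],1])).round(2),'q6',s['qpos'][5].round(2),'w',s['gripper_width'].round(4),'F',s['contact_force'].round(1))
    print('shift',d.round(2),'turn',(R0.inv()*R1).as_rotvec().round(4))
E
python3 - <<'E'
from h import *
L=[(.029,-.07,.05),(-.029,-.07,.05),(.029,.07,.05),(-.029,.07,.05)]
# top only, bottom-corner-free
f=lambda p:(proj(C['top'],W(p,L))-top([(215,320),(197,388),(47,273),(30,342)])).ravel()
r=least_squares(f,[.4,.2,-.3]);print(r.x,r.fun.round(1));np.save('C.npy',r.x)
c=r.x;print(proj(C['scene'],W(c,L))*3-np.array([130,95])*3)
delta(c[0],c[1],.23,np.degrees(c[2])+180)
E
```

```text
[ 0.4635014   0.22131911 -0.29249048] [ 0.5 -0.4  0.1  0.3  0.2 -0.1 -0.7  0.2]
[[499.43968561 379.37509011]
 [568.67921357 360.95177418]
 [567.0174946  523.60085627]
 [640.50923547 502.28013602]]Traceback (most recent call last):
  File "<stdin>", line 7, in <module>
  File "h.py", line 23, in delta
    print('t %.2f'%s['t'],s['tool_pos'].round(4),'Ynow',np.degrees(np.arctan2(*R0.as_matrix()[[1,0],1])).round(2),'q6',s['qpos'][5].round(2),'w',s['gripper_width'].round(4),'F',s['contact_force'].round(1))
                                                                                                                                                 ^^^^^^^^^^^^^^^^^^^^^^^^
AttributeError: 'float' object has no attribute 'round'
```

```bash
sed -i "s/s\['gripper_width'\].round(4)/round(float(s['gripper_width']),4)/; s/'q6',s\['qpos'\]\[5\].round(2)/'q6',round(float(s['qpos'][5]),3)/; s/s\['contact_force'\].round(1)/np.round(s['contact_force'],1)/" h.py
python3 - <<'E'
from h import *
c=np.load('C.npy');delta(c[0],c[1],.23,np.degrees(c[2])+180)
E
```

```text
t 0.10 [0.1914 0.4883 0.2302] Ynow 68.58 q6 1.443 w 0.0853 F [0.6 0.1 0.4]
shift [-35.07 -14.92   0.04] turn [-1.4000e-03 -2.0000e-03 -1.6521e+00]
```

Call:
send_rows --targets "-3.5 -1.5 0 0 0 0 8.5; -7 -3 0 0 0 0 8.5; -10.5 -4.5 0 0 0 0 8.5; -14 -6 0 0 0 0 8.5; -17.5 -7.5 0 0 0 0 8.5"

```text
t: 0.52
tool_pos: [0.3278, 0.3536, 0.2308]
ee_rot: [-0.582, -3.087, 0.001]
contact_force: [0.4, 0.8, -0.2]
gripper_width: 0.0848
grasp_force: 0.0
```

Call:
send_rows --targets "-3.5 -1.5 0 0 0 0 8.5; -7 -3 0 0 0 0 8.5; -10.5 -4.5 0 0 0 0 8.5; -14 -6 0 0 0 0 8.5; -17.5 -7.5 0 0 0 0 8.5"

```text
t: 0.93
tool_pos: [0.4635, 0.2196, 0.2308]
ee_rot: [-0.584, -3.086, 0.0]
contact_force: [0.8, 0.4, 0.1]
gripper_width: 0.0854
grasp_force: 0.0
```

Call:
send_rows --targets "0 0 0 0 0 -0.11 8.5; 0 0 0 0 0 -0.22 8.5; 0 0 0 0 0 -0.33 8.5; 0 0 0 0 0 -0.44 8.5; 0 0 0 0 0 -0.55 8.5"

```text
t: 1.35
tool_pos: [0.4626, 0.2209, 0.2306]
ee_rot: [0.284, -3.127, 0.001]
contact_force: [0.2, -0.2, -0.3]
gripper_width: 0.085
grasp_force: 0.0
```

Call:
send_rows --targets "0 0 0 0 0 -0.11 8.5; 0 0 0 0 0 -0.22 8.5; 0 0 0 0 0 -0.33 8.5; 0 0 0 0 0 -0.44 8.5; 0 0 0 0 0 -0.55 8.5"

```text
t: 1.77
tool_pos: [0.4624, 0.2212, 0.2306]
ee_rot: [1.123, -2.932, -0.0]
contact_force: [-0.0, -1.0, -0.1]
gripper_width: 0.0851
grasp_force: 0.0
```

Call:
send_rows --targets "0 0 0 0 0 -0.11 8.5; 0 0 0 0 0 -0.22 8.5; 0 0 0 0 0 -0.33 8.5; 0 0 0 0 0 -0.44 8.5; 0 0 0 0 0 -0.55 8.5"

```text
t: 2.18
tool_pos: [0.4624, 0.2212, 0.2306]
ee_rot: [1.877, -2.517, -0.001]
contact_force: [-0.1, 0.6, -0.1]
gripper_width: 0.0854
grasp_force: 0.0
```

```bash
python3 - <<'E'
from h import *
from bench import robot
s=robot.read_state();c=robot.capture('wrist');cv2.imwrite('pics/w1.png',c['frame'])
c['extrinsics']=np.block([[R.from_rotvec(s['ee_rot']).as_matrix(),np.array(s['tool_pos'])[:,None]],[0,0,0,1]])@c['tool_from_camera']
pickle.dump(c,open('w1.pkl','wb'));print(c['tool_from_camera'])
p=np.load('C.npy');S=np.load('S.npy')
L=[(.029,-.07,.05),(-.029,-.07,.05),(-.029,.07,.05),(.029,.07,.05)]
print(proj(c,W(p,L)).round(1))
print('spigot tip top',proj(c,W(S,[(-.048,.18,.0385),(-.012,.18,.0385)])).round(1))
print('lidcorner',proj(c,W(S,[(-.13,.13,.1),(.13,.13,.1)])).round(1))
delta(p[0],p[1],.23,np.degrees(p[2])+180)
E
```

```text
[[-1.24799128e-05 -9.62797513e-01 -2.70223886e-01  6.86495764e-02]
 [ 9.99999706e-01 -2.19275938e-04  7.35088305e-04 -1.02252979e-03]
 [-7.66994788e-04 -2.70223798e-01  9.62797232e-01 -1.42475223e-01]
 [ 0.00000000e+00  0.00000000e+00  0.00000000e+00  1.00000000e+00]]
[[247.4 126.3]
 [301.3 126.5]
 [298.1 247.1]
 [249.9 247. ]]
spigot tip top [[224.3  14.4]
 [193.5  32.1]]
lidcorner [[ 275.8 -143.7]
 [  -3.4   32.3]]
t 2.23 [0.4624 0.2212 0.2306] Ynow 163.62 q6 -0.97 w 0.0847 F [ 0.3 -0.1  0.6]
shift [-0.04 -0.1   0.06] turn [ 0.0011 -0.0008  0.0067]
```

View pics/w1.png

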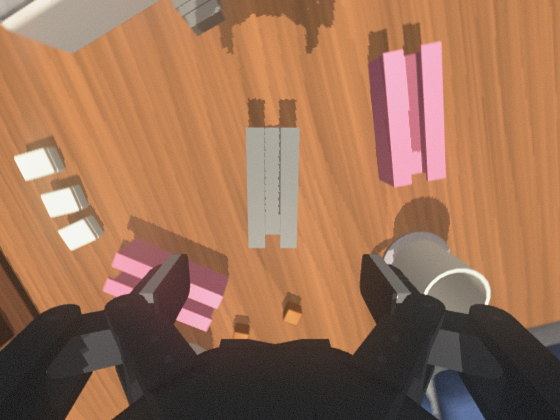

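The wrist view agrees with the fit: chute corners at (247,127), (299,128), (297,247) and (249,247), within about 1 px of the prediction. The spigot corner at (223,17) is within 3 px. Now I'll go down and grip it 20 mm behind its centre.

Call:
send_rows --targets "-2 -0.1 4 0 0 0.007 8.5; -2 -0.1 8 0 0 0.007 8.5; -2 -0.1 11.5 0 0 0.007 8.5; -2 -0.1 14.5 0 0 0.007 8.5; -2 -0.1 16.5 0 0 0.007 8.5"

```text
t: 2.65
tool_pos: [0.4666, 0.2392, 0.0616]
ee_rot: [1.856, -2.527, -0.003]
contact_force: [-0.5, -0.4, -0.3]
gripper_width: 0.0851
grasp_force: 0.0
```

Call:
send_rows --targets "0 0 1.5 0 0 0 8.5; 0 0 3 0 0 0 8.5; 0 0 4.3 0 0 0 8.5; 0 0 5.2 0 0 0 8.5; 0 0 5.2 0 0 0 8.5"

```text
t: 3.07
tool_pos: [0.4672, 0.2393, 0.0114]
ee_rot: [1.858, -2.527, -0.002]
contact_force: [-0.5, -0.9, 0.1]
gripper_width: 0.0849
grasp_force: 0.0
```

Call:
send_rows --targets "0 0 0 0 0 0 5; 0 0 0 0 0 0 5; 0 0 0 0 0 0 5; 0 0 0 0 0 0 5; 0 0 0 0 0 0 5" --newtons 30

```text
t: 3.48
tool_pos: [0.4707, 0.2406, 0.0156]
ee_rot: [-1.861, 2.528, -0.001]
contact_force: [-0.2, -0.2, 2.8]
gripper_width: 0.0577
grasp_force: 35.2
```

Call:
send_rows --targets "0 0 0 0 0 0 5; 0 0 0 0 0 0 5; 0 0 0 0 0 0 5; 0 0 0 0 0 0 5; 0 0 0 0 0 0 5"

```text
t: 3.9
tool_pos: [0.4707, 0.2405, 0.0157]
ee_rot: [-1.861, 2.528, -0.001]
contact_force: [0.3, 0.6, 5.8]
gripper_width: 0.0576
grasp_force: 35.6
```

```bash
python3 - <<'E'
from h import *
S=np.load('S.npy')
a=W(S,[(-.03,.22+.07,0)])[0]
delta(a[0],a[1],.013,np.degrees(S[2])+180)
E
```

```text
t 3.90 [0.4707 0.2405 0.0157] Ynow 162.71 q6 -0.924 w 0.0576 F [0.3 0.6 5.8]
shift [ 9.26 -1.79  0.25] turn [-0.0025  0.0011 -0.4682]
```

Call:
send_rows --targets "0 0 -0.5 0 0 0 5; 0 0 -1 0 0 0 5; 0 0 -2 0 0 0 5; 0 0 -2.5 0 0 0 5; 0 0 -2.5 0 0 0 5"

```text
t: 4.32
tool_pos: [0.4706, 0.2406, 0.041]
ee_rot: [-1.861, 2.528, -0.001]
contact_force: [0.5, -0.3, -1.9]
gripper_width: 0.0574
grasp_force: 34.9
```

```bash
python3 - <<'E'
from h import *
S=np.load('S.npy')
a=W(S,[(-.03,.22+.07,0)])[0]
delta(a[0],a[1],.035,np.degrees(S[2])+180)
E
```

```text
t 4.32 [0.4706 0.2406 0.041 ] Ynow 162.72 q6 -0.924 w 0.0574 F [ 0.5 -0.3 -1.9]
shift [ 9.26 -1.8   0.59] turn [-0.0025  0.0011 -0.468 ]
```

Call:
send_rows --targets "1.8 -0.4 0 0 0 -0.094 5; 3.6 -0.8 0 0 0 -0.188 5; 5.5 -1.1 0 0 0 -0.28 5; 7.4 -1.5 0 0 0 -0.375 5; 9.2 -1.8 0 0 0 -0.468 5"

```text
t: 4.73
tool_pos: [0.4591, 0.146, 0.0392]
ee_rot: [2.403, -2.023, -0.0]
contact_force: [0.2, 1.0, -1.1]
gripper_width: 0.0577
grasp_force: 34.8
```

Call:
send_rows --targets "0 0 0 0 0 0 5; 0 0 0 0 0 0 5"

```text
t: 4.9
tool_pos: [0.4592, 0.1464, 0.0392]
ee_rot: [-2.395, 2.033, 0.001]
contact_force: [0.4, -0.1, -2.1]
gripper_width: 0.0576
grasp_force: 34.8
```

```bash
python3 - <<'E'
from h import *
from bench import robot
S=np.load('S.npy');a=W(S,[(-.03,.29,0)])[0]
delta(a[0],a[1],.0165,np.degrees(S[2])+180)
s=robot.read_state();c=robot.capture('wrist')
c['extrinsics']=np.block([[R.from_rotvec(s['ee_rot']).as_matrix(),np.array(s['tool_pos'])[:,None]],[0,0,0,1]])@c['tool_from_camera']
pickle.dump(c,open('w2.pkl','wb'))
cv2.imwrite('pics/w2.png',c['frame'])
print(proj(c,W(S,[(-.052,.13,.0425),(-.008,.13,.0425),(-.0505,.16,.0425),(-.0095,.16,.0425),(-.048,.18,.0385),(-.012,.18,.0385)])).round(1))
print(proj(c,W(S,[(-.13,.13,.1),(.13,.13,.1)])).round(1))
E
```

```text
t 4.90 [0.4592 0.1464 0.0392] Ynow -170.64 q6 -1.565 w 0.0576 F [ 0.4 -0.1 -2.1]
shift [-0.02 -0.12  2.27] turn [ 0.0002  0.0005 -0.003 ]
[[ 330.4 -122.3]
 [ 214.  -121.9]
 [ 323.   -28.3]
 [ 222.1  -28. ]
 [ 313.9   30.5]
 [ 231.8   30.7]]
[[ 805.4 -378.8]
 [-586.9 -374.7]]
```

View pics/w2.png

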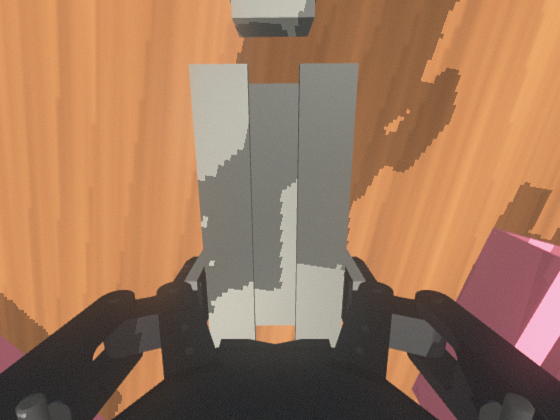

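The picture shows the spigot nose top edge at (231–314, 18) and the chute mouth at (190–357, 65). They are aligned sideways to about 1 mm with no visible skew. Next I lower the chute to the table and advance.

Call:
send_rows --targets "0 -0.1 0.8 0 0 0 5; 0 -0.1 1.6 0 0 0 5; 0 -0.1 2.1 0 0 -0.003 5; 0 -0.1 2.3 0 0 -0.003 5; 0 -0.1 2.3 0 0 -0.003 5"

```text
t: 5.37
tool_pos: [0.4598, 0.1475, 0.0157]
ee_rot: [2.401, -2.024, -0.002]
contact_force: [0.3, -1.0, -1.1]
gripper_width: 0.0573
grasp_force: 34.9
```

Call:
send_rows --targets "0.6 0 0 0 0 0 5; 1.2 0 0 0 0 0 5; 1.8 0 0 0 0 0 5; 2.4 0 0 0 0 0 5; 3 0 0 0 0 0 5"

```text
t: 5.78
tool_pos: [0.4655, 0.1167, 0.0162]
ee_rot: [2.401, -2.026, 0.0]
contact_force: [1.0, -0.4, -1.8]
gripper_width: 0.0577
grasp_force: 34.9
```

Call:
send_rows --targets "0.5 0 0 0 0 0 5; 1 0 0 0 0 0 5; 1.5 0 0 0 0 0 5; 1.8 0 0 0 0 0 5; 2 0 0 0 0 0 5"

```text
t: 6.2
tool_pos: [0.4689, 0.0973, 0.0164]
ee_rot: [-2.401, 2.026, -0.0]
contact_force: [-0.1, 0.5, -2.5]
gripper_width: 0.0577
grasp_force: 34.9
```

```bash
python3 - <<'E'
from h import *
S=np.load('S.npy');a=W(S,[(-.03,.22,0)])[0]
delta(a[0],a[1],.0165,np.degrees(S[2])+180)
E
```

```text
t 6.20 [0.4689 0.0973 0.0164] Ynow -170.32 q6 -1.675 w 0.0577 F [-0.1  0.5 -2.5]
shift [ 1.98  0.04 -0.01] turn [-0.0001  0.      0.0024]
```

Call:
send_rows --targets "0.4 0 0 0 0 0 5; 0.8 0 0 0 0 0 5; 1.2 0 0 0 0 0 5; 1.4 0 0 0 0 0 5; 1.6 0 0 0 0 0 5"

```text
t: 6.62
tool_pos: [0.4716, 0.0818, 0.0163]
ee_rot: [-2.401, 2.026, 0.0]
contact_force: [0.2, 0.3, -2.0]
gripper_width: 0.0577
grasp_force: 34.9
```

Call:
send_rows --targets "0.2 0 0 0 0 0 5; 0.3 0 0 0 0 0 5; 0.4 0 0 0 0 0 5; 0.5 0 0 0 0 0 5; 0.5 0 0 0 0 0 5"

```text
t: 7.03
tool_pos: [0.4724, 0.077, 0.0163]
ee_rot: [-2.401, 2.026, -0.0]
contact_force: [0.2, 0.0, -1.4]
gripper_width: 0.0573
grasp_force: 34.9
```

Call:
send_rows --targets "0.1 0 0 0 0 0 5; 0.2 0 0 0 0 0 5; 0.3 0 0 0 0 0 5; 0.3 0 0 0 0 0 5"

```text
t: 7.37
tool_pos: [0.4729, 0.074, 0.0163]
ee_rot: [2.401, -2.026, 0.0]
contact_force: [0.5, 0.5, -2.0]
gripper_width: 0.0574
grasp_force: 34.9
```

Call:
send_rows --targets "0.1 0 0 0 0 0 5; 0.2 0 0 0 0 0 5; 0.2 0 0 0 0 0 5"

```text
t: 7.62
tool_pos: [0.4731, 0.0728, 0.0164]
ee_rot: [-2.401, 2.025, 0.002]
contact_force: [-0.2, 2.7, -1.3]
gripper_width: 0.0573
grasp_force: 35.0
```

Call:
send_rows --targets "0.2 0 0 0 0 0 5; 0.4 0 0 0 0 0 5; 0.4 0 0 0 0 0 5; 0.4 0 0 0 0 0 5"

```text
t: 7.95
tool_pos: [0.4732, 0.0728, 0.0166]
ee_rot: [-2.398, 2.018, 0.012]
contact_force: [-2.2, 13.1, 0.8]
gripper_width: 0.0576
grasp_force: 35.0
```

```bash
python3 - <<'E'
from h import *
from bench import robot
S=np.load('S.npy');delta(*W(S,[(-.03,.22,0)])[0][:2],.0165,np.degrees(S[2])+180)
c=robot.capture('scene');cv2.imwrite('pics/s3.png',cv2.resize(c['frame'][150:260,200:330],None,fx=5,fy=5,interpolation=cv2.INTER_CUBIC))
E
```

```text
t 7.95 [0.4732 0.0728 0.0166] Ynow -170.19 q6 -1.737 w 0.0576 F [-2.2 13.1  0.8]
shift [-0.51  0.04  0.02] turn [-0.0008  0.0106  0.0048]
```

View pics/s3.png

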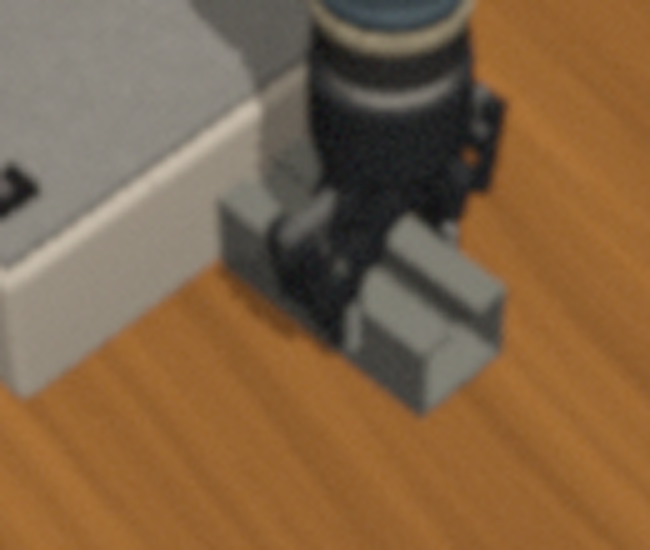

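The chute is against the box wall at (220,230). It stopped dead with 13 N and no travel, 5 mm beyond my estimate, which matches the wrist view offset. I'll relieve the push, set it down, release and rise.

Call:
send_rows --targets "-0.3 0 0.05 0 0 0 5; -0.3 0 0.1 0 0 0 5; -0.3 0 0.1 0 0 0 6.5; -0.3 0 0.1 0 0 0 8.5; -0.3 0 0.1 0 0 0 8.5"

```text
t: 8.42
tool_pos: [0.4739, 0.0704, 0.0157]
ee_rot: [2.401, -2.026, 0.003]
contact_force: [-0.5, -0.1, -0.2]
gripper_width: 0.0846
grasp_force: 0.0
```

Call:
send_rows --targets "0 0 0 0 0 0 8.5; 0 0 0 0 0 0 8.5; 0 0 0 0 0 0 8.5; 0 0 -0.5 0 0 0 8.5; 0 0 -2 0 0 0 8.5"

```text
t: 8.83
tool_pos: [0.471, 0.071, 0.0333]
ee_rot: [2.398, -2.023, -0.006]
contact_force: [-0.5, -0.4, -0.1]
gripper_width: 0.0847
grasp_force: 0.0
```

Call:
send_rows --targets "0 0 -4 0 0 0 8.5; 0 0 -8 0 0 0 8.5; 0 0 -12 0 0 0 8.5; 0 0 -16 0 0 0 8.5; 0 0 -19 0 0 0 8.5"

```text
t: 9.25
tool_pos: [0.4741, 0.0711, 0.2297]
ee_rot: [-2.399, 2.024, -0.006]
contact_force: [0.3, -0.4, -0.4]
gripper_width: 0.085
grasp_force: 0.0
```

```bash
python3 - <<'E'
from h import *
from bench import robot
S=np.load('S.npy');S[:2]+=-.005*np.array([-np.sin(S[2]),np.cos(S[2])]);np.save('S2.npy',S)
k=W(S,[(-.02,-.03,0)])[0];print(S,k)
delta(k[0],k[1],.23,np.degrees(S[2])-55+180)
s=robot.read_state();c=robot.capture('wrist')
c['extrinsics']=np.block([[R.from_rotvec(s['ee_rot']).as_matrix(),np.array(s['tool_pos'])[:,None]],[0,0,0,1]])@c['tool_from_camera']
cv2.imwrite('pics/w3.png',c['frame'])
print('chute@home',proj(c,W(S,[(-.059,.13,.05),(-.001,.13,.05),(-.059,.27,.05),(-.001,.27,.05)])).round(1))
print('lid',proj(c,W(S,[(-.13,.13,.1),(.13,.13,.1)])).round(1))
print('wing',proj(c,W(S,[(-.02,-.03,.148),(.038,-.03,.148),(-.078,-.03,.148)])).round(1))
E
```

```text
[ 0.53876336 -0.13912987  0.16646936] [ 0.52401089 -0.17202918  0.        ]
t 9.25 [0.4741 0.0711 0.2297] Ynow -170.3 q6 -1.731 w 0.085 F [ 0.3 -0.4 -0.4]
shift [24.81 -0.82 -0.  ] turn [-0.0047  0.0014  0.9628]
chute@home [[304.7 108.6]
 [249.7 108.4]
 [301.  233.3]
 [252.1 233.1]]
lid [[390.1 105.3]
 [ 97.7 104.5]]
wing [[ 262.2 -193.6]
 [ 162.3 -193.6]
 [ 362.4 -193.6]]
```

View pics/w3.png

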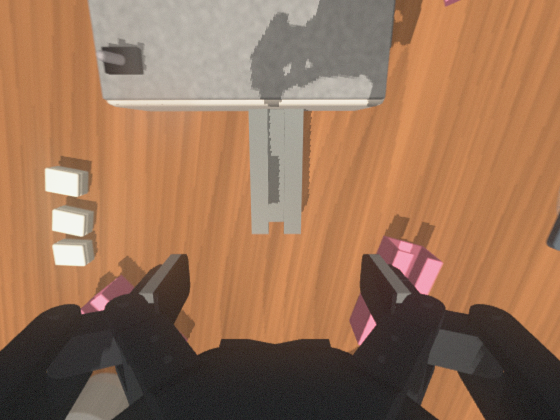

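The picture shows the chute at (249–303, 108–234), exactly at the predicted home and flush to the box. Moving toward the knob, I'll check it before gripping.

Call:
send_rows --targets "3.8 -0.2 0 0 0 0 8.5; 7.6 -0.4 0 0 0 0 8.5; 11.4 -0.5 0 0 0 0 8.5; 15.2 -0.6 0 0 0 0 8.5; 19 -0.8 0 0 0 0 8.5"

```text
t: 9.72
tool_pos: [0.5133, -0.1164, 0.2256]
ee_rot: [-2.402, 2.025, -0.001]
contact_force: [1.8, -0.2, -0.4]
gripper_width: 0.0848
grasp_force: 0.0
```

Call:
send_rows --targets "0 0 0 0 0 0 8.5; 0 0 0 0 0 0 8.5"

```text
t: 9.88
tool_pos: [0.5131, -0.1166, 0.2248]
ee_rot: [2.397, -2.03, -0.002]
contact_force: [0.6, -0.5, 0.2]
gripper_width: 0.0849
grasp_force: 0.0
```

```bash
python3 - <<'E'
from h import *
from bench import robot
S=np.load('S2.npy')
k=W(S,[(-.02,-.03,0)])[0]
delta(k[0],k[1],.23,np.degrees(S[2])-55+180)
s=robot.read_state();c=robot.capture('wrist')
c['extrinsics']=np.block([[R.from_rotvec(s['ee_rot']).as_matrix(),np.array(s['tool_pos'])[:,None]],[0,0,0,1]])@c['tool_from_camera']
pickle.dump(c,open('w4.pkl','wb'));cv2.imwrite('pics/w4.png',c['frame'])
print('wing',proj(c,W(S,[(-.02,-.03,.148),(.038,-.03,.148),(-.078,-.03,.148),(-.02,-.004,.148),(-.02,-.056,.148)])).round(1))
print('disc',proj(c,W(S,[(-.02,.01,.106),(.02,-.03,.106),(-.06,-.03,.106)])).round(1))
E
```

```text
t 9.88 [ 0.5131 -0.1166  0.2248] Ynow -170.52 q6 -2.087 w 0.0849 F [ 0.6 -0.5  0.2]
shift [ 5.65 -0.16 -0.52] turn [1.10e-03 1.00e-04 9.59e-01]
wing [[273.2 144.6]
 [195.  144.7]
 [351.4 144.5]
 [273.3 179.3]
 [273.1 107.6]]
disc [[273.4 186.4]
 [228.  141.8]
 [318.7 141.7]]
```

View pics/w4.png

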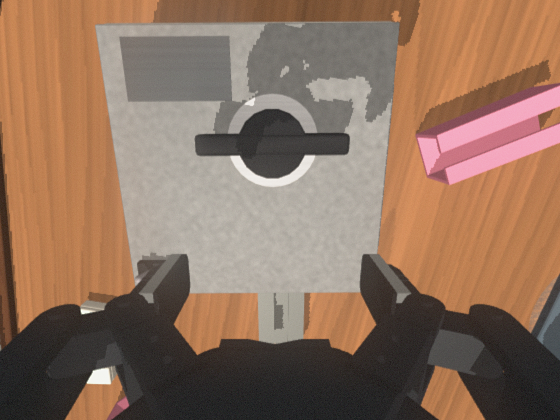

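The knob is as predicted: hub centre at (272,143), wing from 195 to 349 along row 144, at rest. I'll turn the fingers 55° clockwise of the wing, so it can't strike them when it springs back, and move over the hub.

Call:
send_rows --targets "1.2 0 0 0 0 0.12 8.5; 2.4 -0.1 0 0 0 0.24 8.5; 3.6 -0.1 0 0 0 0.36 8.5; 4.8 -0.2 0 0 0 0.48 8.5; 5.6 -0.2 0 0 0 0.6 8.5"

```text
t: 10.35
tool_pos: [0.5249, -0.1685, 0.2255]
ee_rot: [-1.69, 2.648, -0.0]
contact_force: [0.5, 0.5, -0.1]
gripper_width: 0.085
grasp_force: 0.0
```

Call:
send_rows --targets "0 0 0 0 0 0.12 8.5; 0 0 0 0 0 0.24 8.5; 0 0 0 0 0 0.36 8.5; 0 0 0 0 0 0.36 8.5; 0 0 0 0 0 0.36 8.5"

```text
t: 10.77
tool_pos: [0.5247, -0.1681, 0.2256]
ee_rot: [-1.202, 2.902, 0.0]
contact_force: [0.3, 0.8, 0.4]
gripper_width: 0.0851
grasp_force: 0.0
```

```bash
python3 - <<'E'
from h import *
S=np.load('S2.npy');k=W(S,[(-.02,-.03,0)])[0]
delta(k[0],k[1],.118,np.degrees(S[2])-55+180)
E
```

```text
t 10.77 [ 0.5247 -0.1681  0.2256] Ynow 134.99 q6 -1.217 w 0.0851 F [0.3 0.8 0.4]
shift [ 0.33 -0.23 10.76] turn [0.     0.0003 0.008 ]
```

Call:
send_rows --targets "0.3 -0.2 2 0 0 0 8.5; 0.3 -0.2 4 0 0 0 8.5; 0.3 -0.2 6 0 0 0 8.5; 0.3 -0.2 6 0 0 0 8.5"

```text
t: 11.1
tool_pos: [0.5214, -0.1711, 0.1606]
ee_rot: [1.198, -2.898, -0.01]
contact_force: [-0.3, 0.6, -1.3]
gripper_width: 0.0854
grasp_force: 0.0
```

```bash
python3 - <<'E'
from h import *
S=np.load('S2.npy');k=W(S,[(-.02,-.03,0)])[0]
delta(k[0],k[1],.118,np.degrees(S[2])-55+180)
E
```

```text
t 11.10 [ 0.5214 -0.1711  0.1606] Ynow 134.91 q6 -1.223 w 0.0854 F [-0.3  0.6 -1.3]
shift [-0.13 -0.29  4.25] turn [ 0.008  -0.0028  0.0065]
```

Call:
send_rows --targets "-0.1 -0.2 1 0 0 0 8.5; -0.1 -0.2 2 0 0 0 8.5; -0.1 -0.2 3 0 0 0 8.5; -0.1 -0.2 4.2 0 0 0 8.5; -0.1 -0.2 4.2 0 0 0 8.5"

```text
t: 11.52
tool_pos: [0.5247, -0.1731, 0.1204]
ee_rot: [1.194, -2.903, -0.005]
contact_force: [0.0, 0.2, -0.9]
gripper_width: 0.0851
grasp_force: 0.0
```

```bash
python3 - <<'E'
from h import *
S=np.load('S2.npy');k=W(S,[(-.02,-.03,0)])[0]
delta(k[0],k[1],.118,np.degrees(S[2])-55+180)
E
```

```text
t 11.52 [ 0.5247 -0.1731  0.1204] Ynow 134.72 q6 -1.221 w 0.0851 F [ 0.   0.2 -0.9]
shift [-0.03  0.12  0.24] turn [ 0.0041 -0.0015  0.0032]
```

Centred within about 1 mm. Gripping the hub now.

Call:
send_rows --targets "0 0 0 0 0 0 5.8; 0 0 0 0 0 0 5.4; 0 0 0 0 0 0 4.5; 0 0 0 0 0 0 4.5; 0 0 0 0 0 0 4.5" --newtons 30

```text
t: 11.93
tool_pos: [0.5243, -0.1718, 0.1246]
ee_rot: [1.195, -2.904, -0.008]
contact_force: [-5.4, 5.2, 5.3]
gripper_width: 0.0509
grasp_force: 32.6
```

Call:
send_rows --targets "0 0 0 0 0 0 4.5; 0 0 0 0 0 0 4.5; 0 0 0 0 0 0 4.5"

```text
t: 12.18
tool_pos: [0.5243, -0.1718, 0.1245]
ee_rot: [1.195, -2.904, -0.007]
contact_force: [-4.1, 4.6, 4.3]
gripper_width: 0.0507
grasp_force: 32.6
```

```bash
python3 - <<'E'
from h import *
from bench import robot
S=np.load('S2.npy');k=W(S,[(-.02,-.03,0)])[0]
delta(k[0],k[1],.118,np.degrees(S[2])-55+180);print(robot.read_state()['moment'])
E
```

```text
t 12.18 [ 0.5243 -0.1718  0.1245] Ynow 134.75 q6 -1.22 w 0.0507 F [-4.1  4.6  4.3]
shift [ 0.04 -0.    0.65] turn [0.0049 0.0006 0.0037]
[1.08528888 1.22783558 0.04535064]
```

Gripped at 51 mm, centred on the axis. Turning clockwise toward the stop.

Call:
send_rows --targets "0 0.1 -0.2 0 0 0.1 4.5; 0 0.1 -0.2 0 0 0.2 4.5; 0 0.1 -0.2 0 0 0.3 4.5; 0 0.1 -0.2 0 0 0.4 4.5; 0 0.1 -0.2 0 0 0.5 4.5"

```text
t: 12.6
tool_pos: [0.5242, -0.1716, 0.1246]
ee_rot: [0.432, -3.109, -0.006]
contact_force: [-2.3, 2.3, -3.5]
gripper_width: 0.0512
grasp_force: 34.1
```

Call:
send_rows --targets "0 0 0 0 0 0.1 4.5; 0 0 0 0 0 0.2 4.5; 0 0 0 0 0 0.3 4.5; 0 0 0 0 0 0.4 4.5; 0 0 0 0 0 0.5 4.5"

```text
t: 13.02
tool_pos: [0.5242, -0.1716, 0.1246]
ee_rot: [-0.35, -3.119, -0.005]
contact_force: [-1.4, 2.9, -3.0]
gripper_width: 0.051
grasp_force: 34.0
```

```bash
python3 - <<'E'
from h import *
from bench import robot
S=np.load('S2.npy');k=W(S,[(-.02,-.03,0)])[0]
delta(k[0],k[1],.1245,np.degrees(S[2])-55+180-68.75);print(robot.read_state()['moment'])
E
```

```text
t 13.02 [ 0.5242 -0.1716  0.1246] Ynow 77.18 q6 -0.215 w 0.051 F [-1.4  2.9 -3. ]
shift [ 0.01 -0.05  0.01] turn [ 0.0024 -0.0036  0.1989]
[0.67495575 0.3264018  0.15106896]
```

Call:
send_rows --targets "0 0 0 0 0 0.07 4.5; 0 0 0 0 0 0.14 4.5; 0 0 0 0 0 0.2 4.5; 0 0 0 0 0 0.23 4.5; 0 0 0 0 0 0.25 4.5"

```text
t: 13.43
tool_pos: [0.5246, -0.1717, 0.1247]
ee_rot: [-0.726, -3.054, -0.003]
contact_force: [-0.4, 2.5, -5.3]
gripper_width: 0.0509
grasp_force: 33.7
```

```bash
python3 - <<'E'
from h import *
from bench import robot
S=np.load('S2.npy');k=W(S,[(-.02,-.03,0)])[0]
delta(k[0],k[1],.1245,np.degrees(S[2])-55+180-68.75);print(robot.read_state()['moment'])
c=robot.capture('scene');cv2.imwrite('pics/s5.png',cv2.resize(c['frame'][80:240,120:300],None,fx=3.5,fy=3.5,interpolation=cv2.INTER_CUBIC))
E
```

```text
t 13.43 [ 0.5246 -0.1717  0.1247] Ynow 63.25 q6 0.028 w 0.0509 F [-0.4  2.5 -5.3]
shift [ 0.04 -0.05  0.02] turn [ 0.0016 -0.003  -0.0442]
[0.62201115 0.07281389 1.13912129]
```

View pics/s5.png

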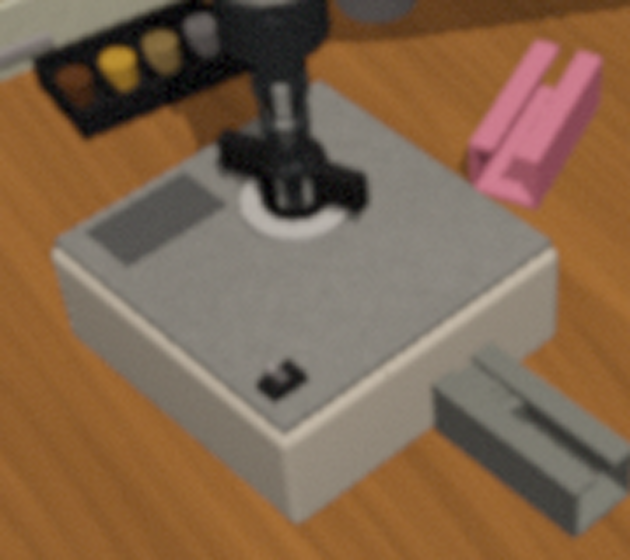

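The moment about z jumped from 0.15 to 1.14 N m, so the knob is at its stop. The picture agrees: the wing runs from (235,150) to (360,190), clearly turned, and the chute is still seated. I'll hold for about a second, then let go.

Call:
send_rows --targets "0 0 0 0 0 0 4.5; 0 0 0 0 0 0 4.5; 0 0 0 0 0 0 4.5; 0 0 0 0 0 0 4.5; 0 0 0 0 0 0 4.5"

```text
t: 13.9
tool_pos: [0.5246, -0.1718, 0.1247]
ee_rot: [-0.727, -3.054, -0.004]
contact_force: [-3.2, 4.4, -3.3]
gripper_width: 0.0507
grasp_force: 34.0
```

Call:
send_rows --targets "0 0 0 0 0 0 4.5; 0 0 0 0 0 0 4.5; 0 0 0 0 0 0 4.5; 0 0 0 0 0 0 4.5; 0 0 0 0 0 0 4.5"

```text
t: 14.32
tool_pos: [0.5246, -0.1718, 0.1247]
ee_rot: [-0.727, -3.054, -0.003]
contact_force: [-2.7, 3.6, -2.8]
gripper_width: 0.0509
grasp_force: 34.0
```

Call:
send_rows --targets "0 0 0 0 0 0 4.5; 0 0 0 0 0 0 8.5; 0 0 0 0 0 0 8.5; 0 0 0 0 0 0 8.5; 0 0 0 0 0 0 8.5"

```text
t: 14.73
tool_pos: [0.5264, -0.1743, 0.1266]
ee_rot: [0.733, 3.052, -0.002]
contact_force: [-0.2, 0.5, -0.2]
gripper_width: 0.0849
grasp_force: 0.0
```

Call:
send_rows --targets "0 0 0 0 0 0 8.5; 0 0 0 0 0 0 8.5; 0 0 0 0 0 0 8.5; 0 0 0 0 0 0 8.5; 0 0 0 0 0 0 8.5"

```text
t: 15.15
tool_pos: [0.5254, -0.1732, 0.1253]
ee_rot: [-0.731, -3.055, 0.0]
contact_force: [-0.2, 0.5, -0.9]
gripper_width: 0.0848
grasp_force: 0.0
```

Call:
send_rows --targets "0 0 -1 0 0 0 8.5; 0 0 -3 0 0 0 8.5; 0 0 -6 0 0 0 8.5; 0 0 -9 0 0 0 8.5; 0 0 -11 0 0 0 8.5"

```text
t: 15.57
tool_pos: [0.526, -0.1734, 0.2392]
ee_rot: [0.73, 3.052, -0.001]
contact_force: [-0.7, 0.2, 1.2]
gripper_width: 0.0848
grasp_force: 0.0
```

```bash
python3 - <<'E'
from h import *
from bench import robot
c=robot.capture('scene');f=c['frame'];cv2.imwrite('pics/s6.png',cv2.resize(f[70:350,100:460],None,fx=2.1,fy=2.1,interpolation=cv2.INTER_CUBIC))
d=cv2.absdiff(f,C['scene']['frame']).max(2)
m=cv2.morphologyEx((d>40).astype('uint8'),cv2.MORPH_OPEN,np.ones((3,3)))
print(cv2.connectedComponentsWithStats(m)[2][1:])
E
```

```text
[[ 169    0   36   15  457]
 [ 417    0   52   35 1402]
 [ 476    0   47   68 1855]
 [ 172   13   41  111 2305]
 [ 387   28    9    9   45]
 [ 218   32   18   17  236]
 [ 335   41   51   41  870]
 [ 387   43   13   18  152]
 [ 239   48  117   69 3095]
 [ 449   50    3    3    9]
 [ 472   63   20   17  237]
 [ 422   79   48   48 1740]
 [ 174   85    7    5   30]
 [ 163   89    7    5   29]
 [ 406   94   13    5   56]
 [ 554  102    6   16   67]
 [ 558  119    2    3    6]
 [ 543  131   17   22  204]
 [ 557  134    3    3    9]
 [ 509  145   51   84 2301]
 [ 374  146   70   74 1824]
 [ 551  152    9    7   41]
 [ 244  185   98   96 3073]
 [ 439  221   17   18  158]]
```

View pics/s6.png

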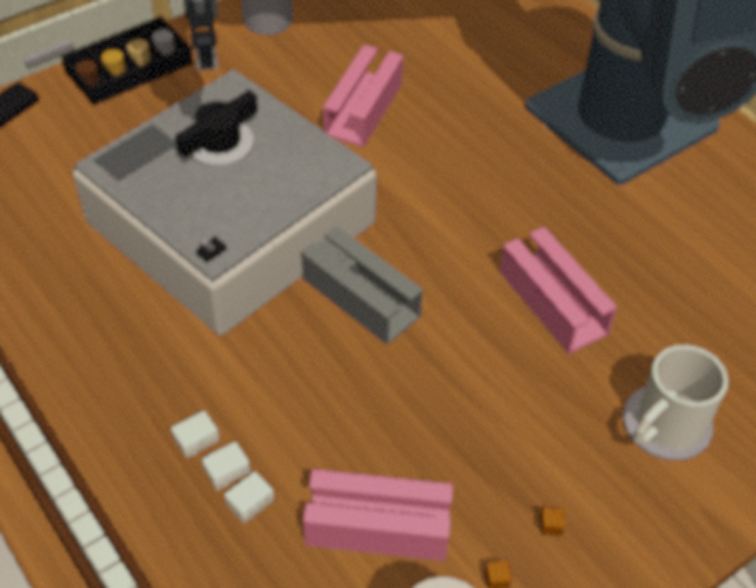

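The knob wing is back at rest, from (180,145) to (255,100). The chute is flush and flat at (305–420, 235–335), and the tiles, dice and mug are where they were. Handing in.

```bash
python3 -c "
from bench import robot
print(robot.job_done())"
```

```text
the job is handed in; nothing more can be done
None
```

The job is handed in: the chute was pushed fully home and flat, then the knob was turned to its stop, held about 1.3 s and sprang back to rest; the last picture shows nothing else moved, though the hand-in returned no verdict.

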